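# Set the portion length on a baguette cutting guide

### The arm

A 7-joint arm with a two-finger parallel gripper is mounted at the origin on the work surface. World frame = base frame: x ahead of the robot, y to its left, z up, the work surface at z = 0. Lengths are in mm, angles in rad, forces in N, time in s.
With the tool pointing down it reaches from about 425 to 950 mm from the base axis. Payload 4.7 kg.
Tool frame: the origin (TCP) lies on the mounting face of the last link; the fingertips stand 173 mm ahead of it and the grasp point (between the pads) lies 155 mm ahead of it; z points along the fingers, y is the direction in which the jaws open and shut (so a half turn about z gives the same grasp; the last joint's range is limited). The gripper opens to 85 mm and grips with 20 to 120 N. Pads are 22 mm wide; open, the fingers measure 114 mm over their backs; the gripper's body (76 mm by 85 mm) begins 54 mm behind the grasp point. The pads swing forward as they close: fully open they stand 13 mm farther back than shut.
Start: joints at [-1.283, 0.469, -0.049, 1.532, 0.024, 1.141, -0.082], TCP at [210.243, 641.427, 404.735] pointing down, gripper open.
Joint ranges: [-2.59, 2.59], [-0.33, 1.99], [-1.39, 1.29], [0.1, 2.45], [-1.04, 4.18], [0.21, 1.99], [-2.66, 2.66]. Speed limits (rad/s): [2.57, 2.57, 3.14, 3.14, 3.14, 3.14, 3.14].

### API

Orientations are given as [roll, pitch, yaw] about the fixed x, y, z axes, in that order (R = Rz(yaw) Ry(pitch) Rx(roll)).
In Python, from rig import * gives the robot as it stands.
- The arm moves only by the tool carry_out, never from a script. Its argument "motion" is a list of rows, each a list of 7 numbers: the shift along the tool's x, y, z in cm, then the turn, a rotation vector about the tool's x, y, z in rad, then the opening, from 0 (shut) to 1 (fully open). A call has 1 to 12 rows; each row is the pose to reach, as a shift and turn from the pose commanded when the call began, along the tool's axes at that moment; what a row does not reach only later rows make up. A row lasts 1/10 s, in which the tool goes at most 50 mm and 8.59 degrees, less where a joint would pass 70% of its speed; a pose out of reach is approached as far as the arm can. A call with a gripper value outside its range is refused whole. The fingers move at their own pace and stop on an object; the grip force is fixed at half the most. Time passes only in rows, so rows that repeat a pose let the fingers close. It gives the time, the measured TCP pose, the force and the opening at its end, in the units of the state.
- sense(): the state, without advancing time (a new reading comes with each control period).
- camera(name): name is "scene" or "top" or "wrist"; returns a dict with "image" (420x560x3 uint8, red, green, blue), "camera_matrix" (3x3 intrinsics, pixels), "k1" (the pictures are not rectified: a ray, as slopes to the right and down, at radius r is drawn at 1 + k1 r^2 times it, then the intrinsics apply), "pose" (4x4, takes a point from camera to world coordinates). Camera axes: x right, y up, looking along -z (the intrinsics and any distortion apply to the point x, -y, -z); pixel columns grow to the right and rows downward; lengths in mm; the calibration is good to about 2 mm. A picture is of the moment at which its call begins. There is no depth.
- finish_job(): hands the job in, once; it reports no verdict.
Trained networks look in the newest picture that a camera, given by its name, has taken for a name from the list of things; names that differ only in an ending like _2 or _b are one class to them, and where a whole thing is asked for, a point or a joint stands for the part that bears it (a point fixed in the world has none). Each returns a list of dicts, best first, with "score" (0 to 1); they miss things now and then, are a little off and sometimes report something else, mostly with a low value. They report only what shows in the picture. A call takes as long as a camera call.
- search_frame(camera, thing): "pixel" ([row, column] in pixels, amid what is visible of it).
- masks_of(camera, thing): "mask" (420x560 bool, what is visible of it) and "pixel" ([row, column] in pixels, amid what is visible of it).
The state is a dict: "t": time; "q": joint angles; "dq": joint speeds; "joint_torque": joint torques, N m; "tool_pos": TCP position; "ee_rot": TCP orientation; "force": force on the tool from outside, world axes, zero at the start; "moment": the same for the moment, N m; "finger_gap": finger opening in mm.
Only numpy, scipy, OpenCV 4.12 (cv2) and the standard library are available. Lean on these libraries where they do the work, as an engineer would, in place of code of your own. Each camera call takes 0.05 s, during which the arm holds its last target. There are 200 camera calls.

### The job

Set the portion length on the baguette cutting guide: with a fingertip, press down the pad in the middle of the sliding fence to free its brake, keep it pressed and push the fence along the rail until it is right up against the marked stop clip, then let the pad spring up so that the brake holds it there, and move clear. Only press and push, without brute force: nothing is picked up, and everything else on and around the board stays where it is.

Things in the scene. Friction and masses are not known exactly. Their poses are not given: they have to be found in the camera images.
- guide: baguette cutting guide, fixed: wooden board 300 (x) by 460 (y) mm, 20 thick, origin at the centre of its underside on the worktop, x away from the robot, y along the aluminium T-rail towards the blade uprights and the stop clip. Rail at board x = -20 mm, its top 38 mm above the worktop, end blocks 24 mm high on the board at y = +-221 mm.
- uprights (a point): centre between the slotted wooden blade uprights at the +y end of the board, at the height of their tops (105 mm above the worktop); one pair stands 50 mm from here towards board -x, the other 50 mm towards +x, each 12 mm by 21 mm
- fence (a joint): travel of the sliding fence along the rail, m, growing along board +y, towards the stop clip. Pad up: a spring brake grips the rail and holds against about 25 N along it. Pad pressed 3 mm or more: slides freely (1 to 3 N at modest speed). The fence is captive on the rail.
- pad (a joint): how far the pad in the middle of the fence is pressed down, m: 0 up (brake gripping), 0.006 fully down (brake free). It springs back; about 7 N starts it, 9 N holds it 4 mm down, 10 N fully down, firm end stop; to slide the fence it must be kept down.
- pad_top (a point): centre of the top of the pressing pad: dark grey ribbed rectangle, 50 mm across the rail by 52 mm along it, in the middle of the fence's black carriage (64 mm across by 80 mm along the rail). 58 mm above the worktop when up; goes down with the pad. It lies in a well 60 mm long between two cheeks, open at both sides across the rail.
- lead_cheek (a point): top inner edge, mid-width, of the cheek ahead of the pad: a wall across the carriage, 30 to 40 mm from the pad's centre along board +y, 72 mm above the worktop (14 mm above the pad). A like cheek stands 30 to 40 mm behind the pad. A fingertip standing on the pad can push the fence by a cheek.
- plate_foot (a point): middle of the lower edge of the fence's upright aluminium plate (88 mm across the rail, 6 mm thick along it, top 86 mm above the worktop), which moves with the carriage; its near end is 52 mm from the pad's centre towards board +x
- fence_front (a point): middle of the carriage's leading end face, 40 mm ahead of the pad's centre along board +y, 43.5 mm above the worktop; this face comes to bear on the stop clip
- stop_face (a point): middle of the stop clip's face that meets the fence, 43.5 mm above the worktop, axes as the board's. The clip: plain steel block astride the rail, fixed, 46 mm across the rail, 14 mm thick (towards +y), 54 mm high, marked by a pointed fin on top (to 76 mm). It stops the fence firmly when fence_front meets stop_face.
- shaker: bystander, loose: white pottery salt shaker, 70 mm high, 42 mm across, standing on the board on the robot's side of the rail; origin at the middle of its underside, z up
- pepper: bystander, loose: dark wooden pepper pot, 80 mm high, 40 mm across, standing on the board on the robot's side of the rail; origin at the middle of its underside, z up
- jam: bystander, loose: small amber jam jar, 65 mm high, 50 mm across, on the board behind the fence plate, by the end away from the uprights; origin at the middle of its underside, z up
- mug: bystander, loose: blue mug, 90 mm high, 80 mm across with a side handle, on the worktop to the left of the board; origin at the middle of its underside, z up
- bowl: bystander, loose: white bowl, 55 mm high, 130 mm across, on the worktop to the right of the board; origin at the middle of its underside, z up
- oil: bystander, loose: green oil bottle, 230 mm high, 64 mm across, on the worktop to the right of the board; origin at the middle of its underside, z up
- canister: bystander, loose: steel canister with wooden lid, 120 mm high, 84 mm across, on the worktop to the left of the board; origin at the middle of its underside, z up

How it is judged:
By the outcome, as a careful person would: the job done as asked, in the order asked, and still so for the second after the job is handed in, with the robot touching nothing.
It also fails if it takes over 38 s, if anything falls off the work surface, if the arm or the gripper's body presses on something with over 40 N, if the wrist force passes 120 N, or if a joint passes its speed limit or range.

## Working session

There is one attempt and no reset: what is moved stays moved. The work goes in short steps, Python scripts to look and compute and a tool call to move; the robot and the scene stay as the last step left them, time stands still between calls to the robot, and variables do not carry over. Pictures are saved under pics/ and viewed, about 8 in all and at most 12, crops included, and the job is handed in when it is done.

Besides the shell and the picture viewer there is one more tool, called in YAML: its name, and indented under it one key for each argument. carry_out: Moves the arm, as the interface text tells. Its arguments: {"type":"object","properties":{"motion":{"type":"array","items":{"type":"array","items":{"type":"number"}}}},"required":["motion"]}

```bash
mkdir -p pics
cat > h.py <<'E'
from rig import *
import numpy as np, cv2
from scipy.spatial.transform import Rotation as R
def ray(c,px):
    K=c["camera_matrix"];x=(px[1]-K[0,2])/K[0,0];y=(px[0]-K[1,2])/K[1,1]
    u=np.array([x,y])
    for _ in range(20): u=np.array([x,y])/(1+c["k1"]*(u@u))
    T=np.array(c["pose"]);return T[:3,3],T[:3,:3]@np.array([u[0],-u[1],-1])
def at(c,px,z):
    o,d=ray(c,px);return o+d*(z-o[2])/d[2]
def proj(c,P):
    T=np.array(c["pose"]);p=T[:3,:3].T@(np.array(P)-T[:3,3]);u=np.array([p[0],-p[1]])/-p[2]
    u=u*(1+c["k1"]*(u@u));K=c["camera_matrix"];return np.array([K[1,1]*u[1]+K[1,2],K[0,0]*u[0]+K[0,2]])
def save(c,n): cv2.imwrite("pics/"+n,c["image"][:,:,::-1])
E
python3 - <<'E'
from h import *
np.set_printoptions(precision=1,suppress=True)
s=sense();print(s["t"],s["tool_pos"],s["ee_rot"],s["force"],s["finger_gap"])
Z=dict(pad_top=58,lead_cheek=72,fence_front=43.5,stop_face=43.5,plate_foot=40,uprights=105,shaker=35,pepper=40,jam=45,oil=100,canister=60,mug=45,bowl=30)
ims=[]
for n in ["scene","top"]:
    c=camera(n);ims.append(c["image"]);print(n,np.array(c["pose"])[:3,3],c["camera_matrix"][0,0])
    save(c,n+"0.png")
    for k,z in Z.items():
        for r in search_frame(n,k)[:2]: print(k,r["pixel"],round(r["score"],2),at(c,r["pixel"],z))
E
```

```text
0.0 [210.2 641.2 403.7] [-3.1  0.   2.8] [0.4 0.5 0. ] 85.61720616936333
scene [1107.2  369.6 1057.6] 463.85337177231634
pad_top [189.7, 242.9] 0.76 [ 597.6 -144.3   58. ]
lead_cheek [190.7, 244.4] 0.67 [ 604.9 -131.9   72. ]
fence_front [195.2, 239.9] 0.62 [ 608.9 -146.5   43.5]
stop_face [212.8, 307.3] 0.6 [545.4  28.8  43.5]
plate_foot [194.2, 242.6] 0.58 [ 600.3 -144.6   40. ]
uprights [218.9, 278.3] 0.64 [636.4   3.8 105. ]
shaker [160.4, 260.5] 0.81 [ 477.4 -181.9   35. ]
pepper [181.6, 311.7] 0.79 [453.7 -21.8  40. ]
pepper [187.5, 242.4] 0.35 [ 583.7 -159.3   40. ]
jam [202.5, 196.0] 0.95 [ 697.5 -222.2   45. ]
jam [214.9, 305.7] 0.52 [554.   29.7  45. ]
oil [133.4, 147.7] 0.95 [ 631.5 -451.9  100. ]
oil [216.2, 307.0] 0.4 [585.2  52.9 100. ]
canister [337.2, 443.7] 0.59 [636.6 456.   60. ]
mug [266.8, 470.3] 0.83 [434.3 430.9  45. ]
bowl [110.5, 203.5] 0.82 [ 427.2 -445.9   30. ]
top [ 430.1   -3.7 1352.2] 402.39968075481136
pad_top [218.9, 320.8] 0.8 [ 582.7 -151.4   58. ]
lead_cheek [216.7, 317.6] 0.69 [ 588.  -139.5   72. ]
fence_front [215.7, 318.4] 0.91 [ 594.9 -145.2   43.5]
stop_face [219.1, 318.6] 0.73 [ 583.6 -145.9   43.5]
stop_face [230.8, 263.2] 0.59 [542.4  34.9  43.5]
plate_foot [219.0, 319.3] 0.68 [ 584.4 -148.5   40. ]
uprights [221.8, 289.1] 0.95 [566.5 -47.  105. ]
uprights [183.5, 342.8] 0.42 [ 691.3 -216.2  105. ]
shaker [250.0, 328.5] 0.56 [ 483.4 -179.5   35. ]
shaker [200.1, 137.3] 0.25 [638.6 459.2  35. ]
pepper [258.4, 284.1] 0.52 [454.  -34.4  40. ]
jam [182.8, 342.3] 0.69 [ 706.2 -224.8   45. ]
jam [217.9, 319.0] 0.3 [ 587.4 -147.    45. ]
oil [205.4, 414.0] 0.86 [ 625.6 -446.   100. ]
canister [198.2, 135.8] 0.7 [640.9 455.9  60. ]
mug [262.9, 138.7] 0.9 [430.2 438.5  45. ]
bowl [262.3, 407.4] 0.77 [ 445.8 -442.8   30. ]
bowl [262.8, 136.2] 0.29 [430.4 452.   30. ]
```

View pics/top0.png

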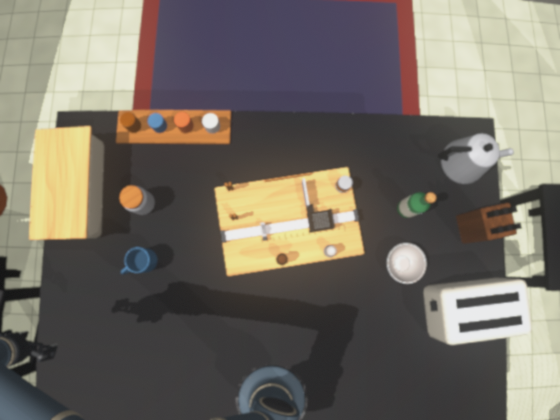

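View pics/scene0.png

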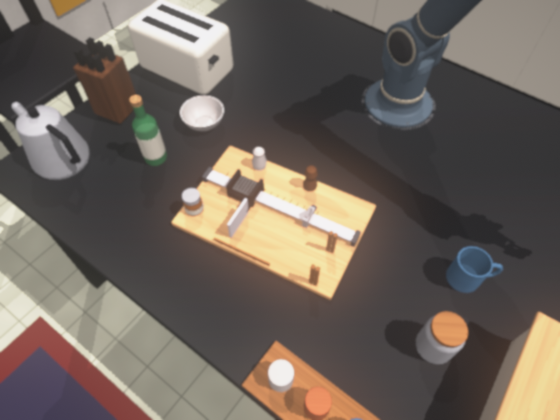

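Top view: the carriage is at about (row 219, col 320), the clip with its fin at (230, 265), and the rail runs from (216, 352) to (236, 225). Next I fit the board's pose.

```bash
cat > a.py <<'E'
from h import *
np.set_printoptions(precision=3,suppress=True)
for n in ["top","scene"]:
    c=camera(n)
    im=c["image"]
    m=masks_of(n,"guide")
    if not m: print("none");continue
    mk=m[0]["mask"].astype(np.uint8);print(n,m[0]["score"],mk.sum())
    cn=max(cv2.findContours(mk,0,2)[0],key=cv2.contourArea)[:,0,:]
    h=cv2.convexHull(cn)[:,0,:]
    P=np.array([at(c,(p[1],p[0]),20)[:2] for p in h],np.float32)
    (cx,cy),(w,hh),a=cv2.minAreaRect(P);print("rect",cx,cy,w,hh,a)
    for k in ["pad_top","stop_face"]:
        for r in masks_of(n,k)[:2]: 
            ys,xs=np.where(r["mask"]);print(k,r["score"],r["pixel"],[ys.min(),ys.max(),xs.min(),xs.max()])
c=camera("top");cv2.imwrite("pics/topc.png",cv2.resize(c["image"][160:280,205:370,::-1],None,fx=4.8,fy=4.8,interpolation=2))
E
python3 a.py
python3 - <<'E'
from h import *
s=sense();print(s["tool_pos"],s["ee_rot"])
c=camera("wrist");T=R.from_euler("xyz",s["ee_rot"]).as_matrix()
print(T);print(T.T@(np.array(c["pose"])[:3,3]-s["tool_pos"]));print(T.T@np.array(c["pose"])[:3,:3])
E
```

```text
top 0.56 11578
rect 582.333251953125 -47.98884582519531 305.162109375 463.19158935546875 9.156106948852539
pad_top 0.82 [220.9, 320.9] [np.int64(212), np.int64(229), np.int64(312), np.int64(329)]
stop_face 0.72 [265.2, 136.2] [np.int64(247), np.int64(273), np.int64(121), np.int64(156)]
scene 0.85 15980
rect 589.6639404296875 -49.430206298828125 306.8493347167969 469.9053039550781 9.589330673217773
pad_top 0.56 [189.3, 244.3] [np.int64(177), np.int64(194), np.int64(235), np.int64(255)]
stop_face 0.57 [213.9, 306.6] [np.int64(205), np.int64(226), np.int64(303), np.int64(316)]
[210.23393634 641.43951423 404.74403526] [ 3.14151192e+00 -7.87653304e-05  2.82479800e+00]
[[-9.50238830e-01  3.11522331e-01 -4.96955500e-05]
 [ 3.11522325e-01  9.50238828e-01  1.01253381e-04]
 [ 7.87653303e-05  8.07336206e-05 -9.99999994e-01]]
[74.01453925 -0.34556108 31.33647971]
[[ 1.82879040e-04  9.56933756e-01  2.90306308e-01]
 [ 9.99999981e-01 -1.94904813e-04  1.25107799e-05]
 [ 6.85540842e-05  2.90306300e-01 -9.56933774e-01]]
```

View pics/topc.png

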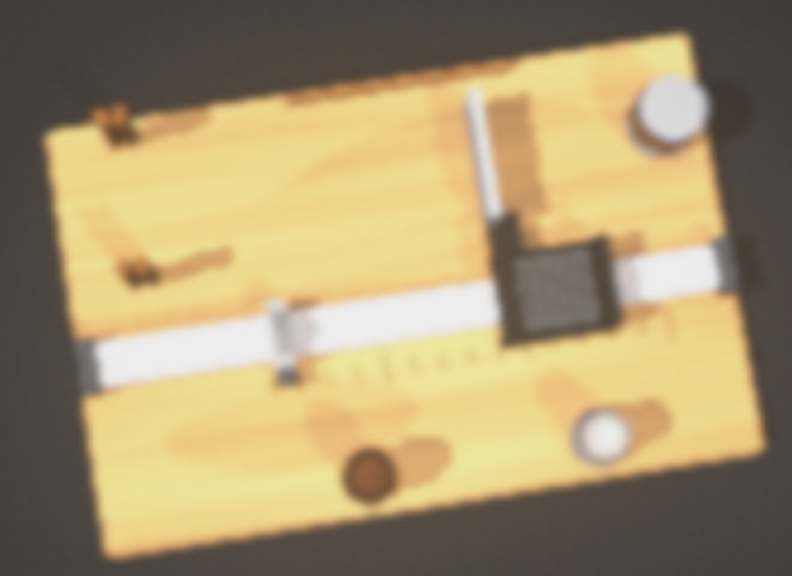

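carry_out:
  motion:
    - [-2,-1.2,0,0,0,0.1,0]
    - [-6,-3.7,0,0,0,0.22,0]
    - [-10.5,-6.4,0,0,0,0.34,0]
    - [-15,-9.2,0,0,0,0.46,0]
    - [-19.5,-12,0,0,0,0.58,0]
    - [-24,-14.7,0,0,0,0.7,0]
    - [-28.5,-17.5,0,0,0,0.82,0]
    - [-32.5,-20,0,0,0,0.94,0]
    - [-36,-22,0,0,0,1.05,0]
    - [-38,-24,0,0,0,1.094,0]
    - [-39.5,-28,0,0,0,1.094,0]
    - [-41.5,-32,0,0,0,1.094,0]

```text
t: 3.1
tool_pos: [504.9, 207.1, 404.6]
ee_rot: [-3.142, -0.0, 1.732]
force: [1.4, -0.3, 0.3]
finger_gap: 0.3
```

carry_out:
  motion:
    - [-4,0.2,0,0,0,0,0]
    - [-8.5,0.4,0,0,0,0,0]
    - [-13,0.6,0,0,0,0,0]
    - [-17.5,0.8,0,0,0,0,0]
    - [-22,1,1,0,0,0,0]
    - [-26.5,1.2,2.5,0,0,0,0]
    - [-31,1.4,4.5,0,0,0,0]
    - [-34.5,1.6,6.5,0,0,0,0]
    - [-36.5,1.6,7.5,0,0,0,0]
    - [-36.7,1.6,7.5,0,0,0,0]
    - [-36.7,1.6,7.5,0,0,0,0]

```text
t: 4.2
tool_pos: [579.3, -151.7, 329.7]
ee_rot: [-3.142, -0.0, 1.73]
force: [0.2, 0.5, 0.8]
finger_gap: 0.0
```

Run:
```python
from h import *
np.set_printoptions(precision=1,suppress=True)
s=sense();print(s["t"],s["tool_pos"],s["ee_rot"],s["force"])
c=camera("wrist");save(c,"w1.png")
np.save("w1.npy",c,allow_pickle=True)
for k,z in dict(pad_top=58,lead_cheek=72,fence_front=43.5,stop_face=43.5).items():
    for r in search_frame("wrist",k)[:2]: print(k,r["pixel"],r["score"],at(c,r["pixel"],z))
print("pad predicted px",proj(c,[580,-153,58]))
```

```text
4.2 [ 579.3 -151.7  329.7] [-3.1 -0.   1.7] [0.2 0.5 0.8]
pad_top [204.3, 282.1] 0.83 [ 581.2 -148.5   58. ]
lead_cheek [177.2, 302.5] 0.65 [ 590.  -125.3   72. ]
fence_front [7.3, 123.8] 0.75 [461.4 -39.5  43.5]
fence_front [181.8, 299.5] 0.6 [ 591.3 -134.7   43.5]
pad predicted px [210.3 279.2]
```

View pics/w1.png

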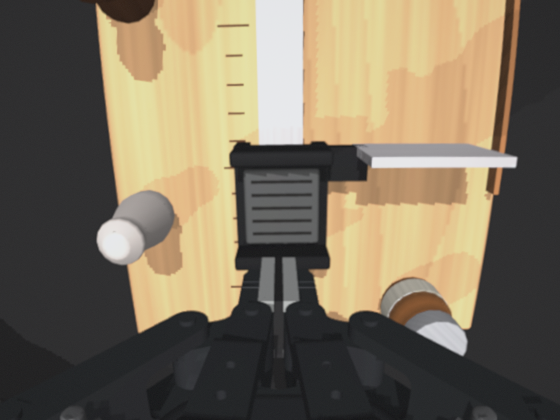

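Wrist view: the pad's ribs span rows 168–243 and cols 245–320. The lead cheek is at rows 143–166, the rear cheek starts at about row 246, and the rail is vertical at col ~280, so yaw is aligned.

Run:
```python
from h import *
np.set_printoptions(precision=1,suppress=True)
c=np.load("w1.npy",allow_pickle=True).item()
s=sense();a=s["ee_rot"][2];X=np.array([np.cos(a),np.sin(a)]);Y=np.array([np.sin(a),-np.cos(a)])
def rel(px,z): d=at(c,px,z)[:2]-s["tool_pos"][:2];return np.array([d@X,d@Y])
for n,px,z in [("pad rear L",(243,245),58),("pad rear R",(243,320),58),("cheek inner top",(166,282),72),("cheek front top L",(145,232),72),("cheek front R",(145,333),72),("rear cheek inner top",(247,282),72),("rear cheek end",(268,282),72),("rail L",(20,257),38),("rail R",(20,303),38),("rail L2",(135,257),38),("rail R2",(135,302),38)]:
    print(n,rel(px,z))
for f in (0,): 
    tip=s["tool_pos"]-np.array([0,0,173]);print("tip px",proj(c,tip))
```

```text
pad rear L [-26.4 -23.6]
pad rear R [-26.5  28.1]
cheek inner top [29.8  1.8]
cheek front top L [ 42.8 -28.3]
cheek front R [42.6 32.5]
rear cheek inner top [-23.5   1.8]
rear cheek end [-38.6   1.8]
rail L [119.1 -13.9]
rail R [119.1  15.7]
rail L2 [ 45.1 -15. ]
rail R2 [45.  15.8]
tip px [275.1 279.6]
```

carry_out:
  motion:
    - [0.3,0.1,2,0,0,0,0]
    - [0.6,0.15,5,0,0,0,0]
    - [1.0,0.15,7,0,0,0,0]
    - [1.0,0.15,8,0,0,0,0]
    - [1.0,0.15,8.7,0,0,0,0]
    - [1.0,0.15,9,0,0,0,0]
    - [1.0,0.15,9,0,0,0,0]

```text
t: 5.15
tool_pos: [579.3, -141.8, 240.2]
ee_rot: [3.141, 0.0, 1.731]
force: [0.2, -0.5, 0.4]
finger_gap: -0.0
```

Run:
```python
from h import *
c=camera("wrist");save(c,"w2.png");s=sense();print(s["t"],s["tool_pos"],s["force"])
```

```text
5.2 [ 579.39031    -141.83910957  240.40587402] [-0.90578742 -0.6754467   0.07517168]
```

View pics/w2.png

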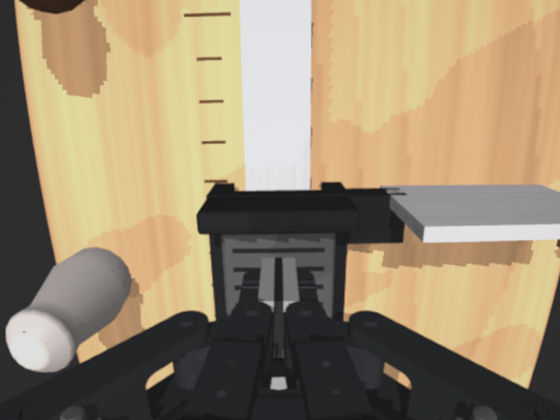

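The fingertip is centred over the pad (tip at col 279, pad at cols 223–335), with a gap to the lead cheek. Next I press in small steps.

carry_out:
  motion:
    - [0,0,0.4,0,0,0,0]
    - [0,0,0.8,0,0,0,0]
    - [0,0,1.0,0,0,0,0]
    - [0,0,1.2,0,0,0,0]
    - [0,0,1.3,0,0,0,0]
    - [0,0,1.3,0,0,0,0]

```text
t: 5.8
tool_pos: [579.4, -141.9, 227.7]
ee_rot: [3.14, -0.0, 1.731]
force: [-1.0, 0.5, 8.5]
finger_gap: 0.1
```

carry_out:
  motion:
    - [0,0,0.1,0,0,0,0]
    - [0,0,0.2,0,0,0,0]
    - [0,0,0.2,0,0,0,0]
    - [0.2,0,0.2,0,0,0,0]
    - [0.5,0,0.2,0,0,0,0]
    - [0.9,0,0.2,0,0,0,0]
    - [1.3,0,0.2,0,0,0,0]
    - [1.6,0,0.2,0,0,0,0]
    - [1.6,0,0.2,0,0,0,0]

```text
t: 6.7
tool_pos: [576.7, -126.2, 226.0]
ee_rot: [3.141, 0.0, 1.731]
force: [-2.5, -0.4, 9.4]
finger_gap: -0.3
```

Run:
```python
from h import *
np.set_printoptions(precision=1,suppress=True)
c=camera("wrist");save(c,"w3.png");np.save("w3.npy",c,allow_pickle=True);s=sense();print(s["t"],s["tool_pos"],s["ee_rot"],s["force"])
```

```text
6.75 [ 576.7 -126.2  226. ] [3.1 0.  1.7] [-2.8  0.1  9.2]
```

View pics/w3.png

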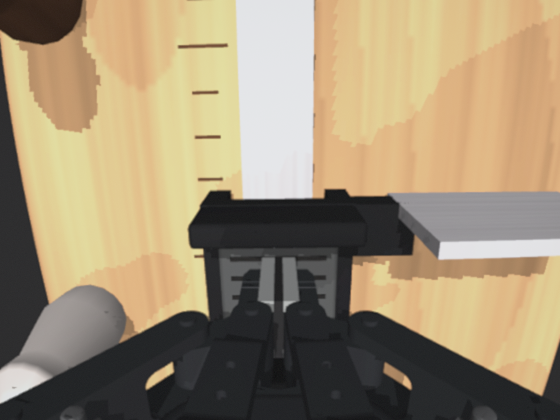

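The fence is moving with the pressed fingertip, and the view ahead is clear. I continue most of the way.

carry_out:
  motion:
    - [0.5,0,0,0,0,0,0]
    - [1.3,-0.02,0,0,0,0,0]
    - [2.1,-0.05,0,0,0,0,0]
    - [2.9,-0.05,0,0,0,0,0]
    - [3.7,-0.05,0,0,0,0,0]
    - [4.5,-0.05,0,0,0,0,0]
    - [5.3,-0.05,0,0,0,0,0]
    - [6.1,-0.05,0,0,0,0,0]
    - [6.9,-0.05,0,0,0,0,0]
    - [7.6,-0.05,0,0,0,0,0]
    - [8.0,-0.05,0,0,0,0,0]
    - [8.0,-0.05,0,0,0,0,0]

```text
t: 7.95
tool_pos: [563.1, -46.8, 225.7]
ee_rot: [-3.141, -0.001, 1.731]
force: [-3.0, 0.4, 8.6]
finger_gap: 0.2
```

Run:
```python
from h import *
np.set_printoptions(precision=1,suppress=True)
c=camera("wrist");save(c,"w4.png");np.save("w4.npy",c,allow_pickle=True);s=sense();print(s["t"],s["tool_pos"],s["ee_rot"],s["force"])
for r in search_frame("wrist","stop_face")[:2]: print(r)
```

```text
8.0 [563.1 -46.9 225.7] [-3.1 -0.   1.7] [-2.9  0.3  9.7]
{'pixel': [69.7, 263.2], 'score': 0.74}
```

View pics/w4.png

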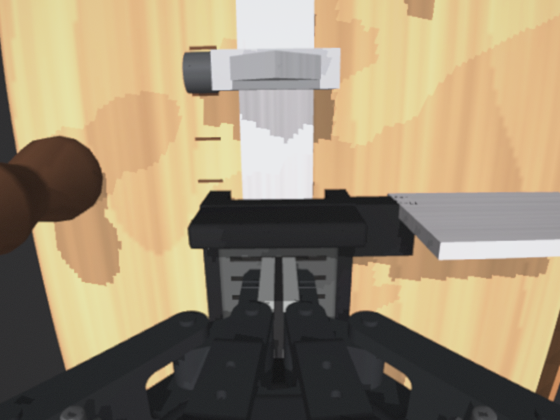

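The clip's near top edge is at about row 90, and the carriage nose at about row 193–208. The fence keeps the same place relative to the finger as in w3. I compute the remaining gap.

Run:
```python
from h import *
np.set_printoptions(precision=1,suppress=True)
c=np.load("w4.npy",allow_pickle=True).item()
s=sense();a=s["ee_rot"][2];X=np.array([np.cos(a),np.sin(a)]);Y=np.array([np.sin(a),-np.cos(a)])
def rel(px,z): d=at(c,px,z)[:2]-s["tool_pos"][:2];return np.array([d@X,d@Y])
for n,px,z in [("clip face top",(90,225),54),("clip R",(90,338),54),("clip L",(90,210),54),("clip lower",(93,225),38),("cheek inner top",(247,280),72),("cheek front top",(207,280),72),("nose",(191,215),58)]: print(n,rel(px,z))
```

```text
clip face top [ 75.6 -19.4]
clip R [75.6 21.3]
clip L [ 75.6 -24.8]
clip lower [ 74.6 -21.6]
cheek inner top [22.3  0.4]
cheek front top [37.   0.4]
nose [ 39.  -23.9]
```

carry_out:
  motion:
    - [0.4,0,0,0,0,0,0]
    - [1.1,0,0,0,0,0,0]
    - [1.8,0,0,0,0,0,0]
    - [2.4,0,0,0,0,0,0]
    - [2.8,0,0,0,0,0,0]
    - [3.1,0,0,0,0,0,0]
    - [3.3,0,0,0,0,0,0]
    - [3.5,0,0,0,0,0,0]
    - [3.5,0,0,0,0,0,0]

```text
t: 8.95
tool_pos: [557.4, -12.8, 225.6]
ee_rot: [-3.141, -0.0, 1.731]
force: [-3.2, -0.8, 10.0]
finger_gap: -0.2
```

carry_out:
  motion:
    - [0.1,0,0,0,0,0,0]
    - [0.2,0,0,0,0,0,0]
    - [0.3,0,0,0,0,0,0]
    - [0.4,0,0,0,0,0,0]
    - [0.5,0,0,0,0,0,0]
    - [0.6,0,0,0,0,0,0]
    - [0.6,0,0,0,0,0,0]

```text
t: 9.65
tool_pos: [556.4, -7.1, 225.6]
ee_rot: [-3.141, -0.0, 1.73]
force: [-2.7, -2.1, 9.8]
finger_gap: 0.2
```

carry_out:
  motion:
    - [0.1,0,0,0,0,0,0]
    - [0.2,0,0,0,0,0,0]
    - [0.3,0,0,0,0,0,0]
    - [0.4,0,0,0,0,0,0]
    - [0.5,0,0,0,0,0,0]
    - [0.5,0,0,0,0,0,0]

```text
t: 10.25
tool_pos: [555.6, -2.2, 225.5]
ee_rot: [-3.14, -0.0, 1.73]
force: [-4.0, -1.6, 10.1]
finger_gap: -0.0
```

Run:
```python
from h import *
np.set_printoptions(precision=1,suppress=True)
c=camera("wrist");save(c,"w5.png");np.save("w5.npy",c,allow_pickle=True);s=sense();print(s["t"],s["tool_pos"],s["ee_rot"],s["force"])
```

```text
10.3 [555.6  -2.2 225.5] [-3.1 -0.   1.7] [-3.2 -1.   8.9]
```

View pics/w5.png

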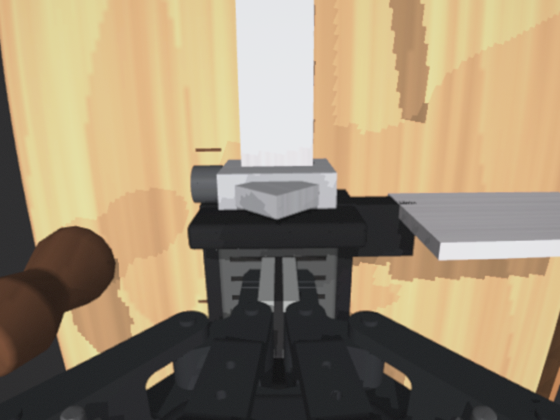

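The clip's near edge (row ~209) is almost level with the carriage front, but there is no axial push-back yet, so I creep on.

carry_out:
  motion:
    - [0.1,0,0,0,0,0,0]
    - [0.2,0,0,0,0,0,0]
    - [0.3,0,0,0,0,0,0]
    - [0.4,0,0,0,0,0,0]
    - [0.4,0,0,0,0,0,0]

```text
t: 10.8
tool_pos: [555.4, -0.5, 225.8]
ee_rot: [3.141, 0.003, 1.729]
force: [-2.8, -6.6, 9.4]
finger_gap: -0.2
```

The axial force rose to about 6 N while the motion stalled, so the fence is on the stop. I push a touch more to confirm, then release straight up.

carry_out:
  motion:
    - [0.1,0,0,0,0,0,0]
    - [0.2,0,0,0,0,0,0]
    - [0.2,0,0,0,0,0,0]

```text
t: 11.1
tool_pos: [555.5, 1.3, 226.1]
ee_rot: [3.14, 0.004, 1.728]
force: [-2.1, -6.2, 9.4]
finger_gap: -0.1
```

carry_out:
  motion:
    - [0,0,-0.1,0,0,0,0]
    - [0,0,-0.2,0,0,0,0]
    - [0,0,-0.3,0,0,0,0]
    - [0,0,-0.4,0,0,0,0]
    - [0,0,-0.5,0,0,0,0]
    - [0,0,-0.6,0,0,0,0]
    - [0,0,-0.8,0,0,0,0]
    - [-0.2,0,-1.2,0,0,0,0]
    - [-0.4,0,-2.5,0,0,0,0]
    - [-0.4,0,-5,0,0,0,0]
    - [-0.4,0,-8,0,0,0,0]
    - [-0.4,0,-10,0,0,0,0]

```text
t: 12.3
tool_pos: [555.9, 0.4, 327.2]
ee_rot: [3.139, -0.0, 1.731]
force: [-0.6, -0.4, -0.4]
finger_gap: -0.2
```

Run:
```python
from h import *
np.set_printoptions(precision=1,suppress=True)
c=camera("wrist");save(c,"w6.png");np.save("w6.npy",c,allow_pickle=True);s=sense();print(s["t"],s["tool_pos"],s["ee_rot"],s["force"])
```

```text
12.35 [556.9   0.2 330. ] [ 3.1 -0.   1.7] [-0.4 -0.3  1.8]
```

View pics/w6.png

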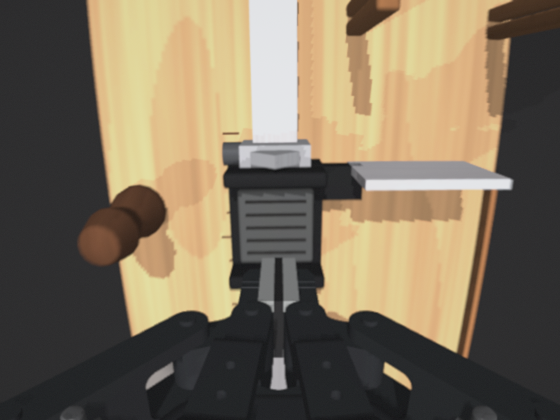

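Pad is up (ribs clear, rows 190–262) and the carriage looks tight against the clip (row ~165). I check the gap numerically against the earlier estimates.

Run:
```python
from h import *
np.set_printoptions(precision=1,suppress=True)
a=1.7305;X=np.array([np.cos(a),np.sin(a)]);Y=np.array([np.sin(a),-np.cos(a)])
def ab(f,px,z):
    c=np.load(f,allow_pickle=True).item();d=at(c,px,z)[:2];return round(float(d@X),1)
print("clip face w4",ab("w4.npy",(90,225),54))
f="w6.npy"
print("cheek inner top+10",ab(f,(187,280),72)+10,"rear end+80",ab(f,(286,235),72)+80,"pad rear+66",ab(f,(263,280),58)+66,"rear inner+70",ab(f,(266,235),72)+70)
print("w1 front: cheek+10",ab("w1.npy",(166,282),72)+10,"rear+80",ab("w1.npy",(268,240),72)+80,"padrear+66",ab("w1.npy",(243,282),58)+66,)
print("w6 clip back top",ab(f,(142,245),54)-14)
c=np.load(f,allow_pickle=True).item();cv2.imwrite("pics/w6c.png",cv2.resize(c["image"][125:205,210:380,::-1],None,fx=4.6,fy=4.6,interpolation=2))
c=camera("scene");cv2.imwrite("pics/s2c.png",cv2.resize(c["image"][140:300,160:390,::-1],None,fx=3.4,fy=3.4,interpolation=2))
```

```text
clip face w4 -60.4
cheek inner top+10 -59.400000000000006 rear end+80 -57.400000000000006 pad rear+66 -61.099999999999994 rear inner+70 -52.599999999999994
w1 front: cheek+10 -200.6 rear+80 -199.0 padrear+66 -200.89999999999998
w6 clip back top -58.1
```

View pics/w6c.png

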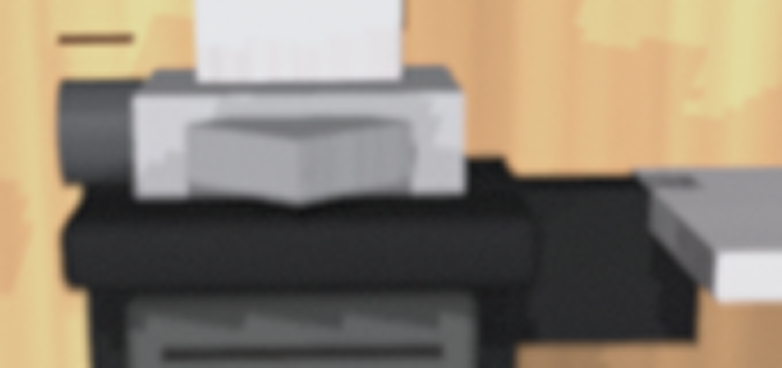

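View pics/s2c.png

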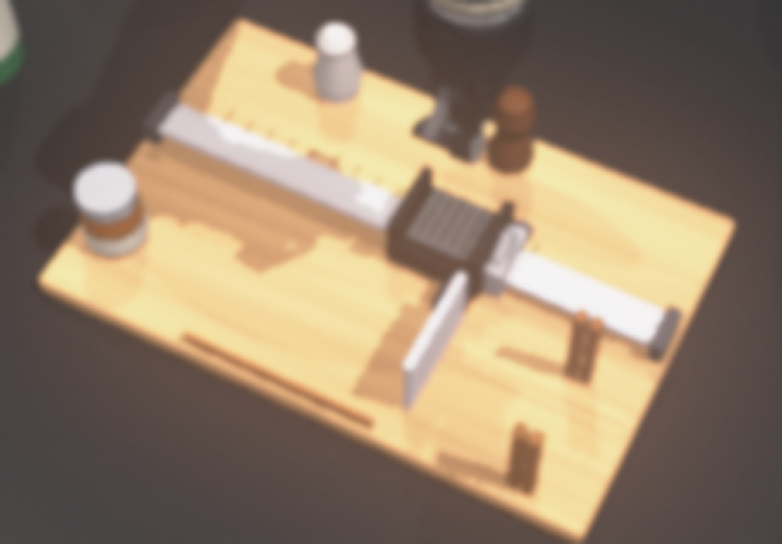

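```bash
python3 -c "
from h import *
print(finish_job(),sense()['t'])"
```

```text
the job is handed in; nothing more can be done
the job is handed in; nothing more can be done
```

The fence is up against the stop clip with its pad sprung up. The job was handed in at about 12.5 s of the 38 s allowed; no verdict was reported.

**What I did:** With the gripper shut, I pressed the pad about 5 mm down at roughly 9–10 N. The fence then slid about 141 mm along the rail, carried by fingertip friction on the pad. The fingertip never needed to reach the cheek. At the clip I kept pushing until the force along the rail rose to about 6 N and the motion stalled. I then lifted straight up, still pushing forward, and moved about 100 mm clear.

**Last checks:**
- **Contact with the clip:** Measured from the wrist images, the carriage front and the clip face agree within about 2 mm, which is all the cameras can resolve. The force rise is what shows actual contact. One rear-cheek edge reading disagreed by about 7 mm; I took that as a misread edge.
- **Last push:** A further 2 mm push moved the fingertip 1.8 mm at a steady 6 N. I read that as the finger slipping on the pad, since the carriage position agrees.
- **Release:** The pad shows as up in the last image. I did not test the brake by pushing on the fence.
- **Other items:** The shaker, pepper pot and jam jar are upright and looked unmoved on the board. I did not re-check the mug, bowl, oil bottle and canister after the move, but the arm stayed well above the ones it crossed.

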